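Walk the cylinder block home and chock it

TASK

The iron cylinder block is too heavy to lift or shove straight: walk it to the stop rail by pushing on the back of one end at a time, first the left end (left as seen from the robot), then the right, each of these two swings bringing the pushed end a good 1.5 cm ahead of the other, until its whole front lies flush against the rail. Then take the wooden chock from its rack and lower it lengthwise into the gap between the heel post and the block's back, flat on the plate and squarely in line with the post. Keep the block standing and leave everything else on the bench where it is.

Things in the scene. Friction and masses are not known exactly. Their poses are not given: they have to be found in the camera images.
- fixture: fixed aluminium plate on the bench, 8 thick, 200 wide (y), from x = -185 to +30. Origin at bench level (z = 0) below the middle of the stop rail's face. +x: the way the block must go, away from the robot; +y: to the robot's left. The dark stop rail, 180 long in y, 40 high above the plate, has its flat face at x = 0, facing -x
- stop_face (a point): point on the plate's top (8 above the bench) at the middle of the stop rail's face; axes as the fixture's
- heel_face (a point): point on the plate's top at the middle of the heel post's face that looks to the rail, at x = -140, y = 0 of the fixture. The dark post is 36 wide (y), 25 thick (behind this face), 46 high above the plate
- diag (a point): the same point as stop_face, but its x axis is turned 45 degrees to the left (about z) from the fixture's x; it serves only to tell which end of the block is ahead
- block_centre (a point): centre (half-way up) of the loose dark iron block with two round bores in its bright top: 70 deep (x), 150 wide (y), 52 high, 1.9 to 2.6 kg. +x: its front, to the rail; +y: its left end. It stands on two feet, one under each end (62 either side of the middle, 24 wide, 50 deep, 6 high). Pushed behind one end, 60 to 66 from the middle, with 7 to 18 N, it pivots about the other end's foot
- front_left (a point): point on the block's front face at its left end (+y), half-way up. At the start the front is 48 to 62 short of the rail; home, the back is 70 from the rail and from the heel post
- front_right (a point): point on the block's front face at its right end (-y), half-way up
- rack: fixed bright steel rack on the bench, left or right of the fixture: floor 75 (x) by 56 (y), 6 thick, two upright cheeks 48 long in x, 7 thick, 40 apart, as high as the chock, covering its long sides; both ends open. Origin on the bench under its centre
- chock_centre (a point): centre (half-way up) of the loose pale hardwood chock: 62 long (x), 34 wide (y), 38 high, 90 g. In the rack, along its x, only its two ends can be gripped; in the gap only its long sides, so set it down on the open bench between and take it again. The bench is clear at 0.61 m ahead of the robot's base, 0.345 m to either side
- can: bystander: grey closed can, 66 diameter, 115 high, in the mirror place of the rack on the other side of the fixture; origin at its underside
- socket: bystander: small steel socket, 28 diameter, 30 high, standing left of the fixture
- bearing_cap: bystander: dark bearing cap, a small bridge about 70 long, 22 wide, 40 high, right of the fixture
- piston: bystander: aluminium piston, 52 diameter, 45 high, beyond the fixture
- wrench: bystander: steel wrench 190 long lying beyond the fixture
- bolt_tray: bystander: black open tray 110 by 150, 30 high, beyond the fixture to the right
- screwdriver: bystander: screwdriver lying at the far left

How it is judged (in metres and radians):
On the way, in this order (a step that is already met when the one before it is completed fails the run):
1. the block's left end has been swung ahead of its right end by more than 0.07 rad (10 mm over its width) (angle between the x axis of block_centre and the x axis of diag, either way round above 0.855 rad), for 0.1 s.
2. then its right end has been swung ahead of its left end by more than 0.07 rad (10 mm over its width) (angle between the x axis of block_centre and the x axis of diag, either way round below 0.715 rad), for 0.1 s.
3. then the block's front is flush with the rail (both ends within 4 mm) while the chock is still away from the fixture's gap (x of each of front_left, front_right in the frame of stop_face above -0.004 m and horizontal distance between chock_centre and stop_face above 0.14 m), for 0.2 s.
At the end, for the whole second after the job is handed in: The block stands on the plate, both ends of its front within 4 mm of the rail, its middle within 35 mm of the centre line; the chock is at rest flat on the plate in the gap between heel post and block, within 15 mm of the centre line and 0.15 rad of the fixture's x (x of each of front_left, front_right in the frame of stop_face above -0.004 m and y of block_centre in the frame of stop_face between -0.035 and 0.035 m and angle between block_centre's own z axis and vertical below 0.05 rad and x of chock_centre in the frame of stop_face between -0.112 and -0.098 m and y of chock_centre in the frame of stop_face between -0.015 and 0.015 m and z of chock_centre in the frame of stop_face below 0.023 m and angle between chock_centre's own z axis and vertical below 0.08 rad and angle between the x axis of chock_centre and the x axis of stop_face, either way round below 0.15 rad and linear speed of each of chock, block below 0.02 m/s); the robot touches nothing.
It fails at once if the block is tipped by more than 0.25 rad (angle between block_centre's own z axis and vertical above 0.25 rad).
It fails at once if a bystander is moved by more than 30 mm (distance of any of can, socket, bearing_cap, piston, wrench, bolt_tray, screwdriver from where it was at the start of the episode above 0.03 m).
It also fails if it takes over 72 s, if anything falls off the work surface, if the arm or the gripper's body presses on something with over 40 N, if the wrist force passes 120 N, or if a joint passes its speed limit or range.

ROBOT

A 6-joint arm with a two-finger parallel gripper is mounted at the origin on the work surface. World frame = base frame: x ahead of the robot, y to its left, z up, the work surface at z = 0. Lengths are in m, angles in degrees, forces in N, time in s.
With the tool pointing down it reaches from about 0.3 to 0.75 m from the base axis. Payload 8.5 kg.
Tool frame: the origin (TCP) lies midway between the tips of the shut fingers; the grasp point (between the pads) lies 19 mm behind it; y points along the fingers, x is the direction in which the jaws open and shut, and the axes are right-handed (so a half turn about y gives the same grasp; the last joint's range is limited). The gripper opens to 85 mm and grips with 20 to 120 N. Pads are 22 mm wide; open, the fingers measure 114 mm over their backs; the gripper's body (76 mm by 85 mm) begins 54 mm behind the grasp point. The pads swing forward as they close: fully open they stand 13 mm farther back than shut.
Start: joints at [-82.294, 21.807, 74.336, -0, 83.858, -12.336], TCP at [0.188, -0.517, 0.231] pointing down, gripper open.
Joint ranges: [-178.18, 178.18], [-50.72, 133.34], [12.68, 142.11], [-81.47, 261.47], [9.98, 163.14], [-165.26, 165.26]. Speed limits (degrees/s): [136.94, 136.94, 180, 180, 180, 180].

INTERFACE

Orientations are given as a 3x3 rotation matrix whose columns are the frame's x, y, z axes.
In Python, from rig import env gives the robot as it stands.
- The arm moves only by the tool carry_out, never from a script. Its argument "plan" is a list of rows, each a list of 3 entries, a list of its own where there are three numbers: the shift along the tool's x, y, z in m, then the turn, a rotation vector about the tool's x, y, z in degrees, then the finger opening in m, from 0 to 0.0854. In form: [[[dx, dy, dz], [ax, ay, az], jaw], ...]. A call has 1 to 8 rows; each row shifts and turns the commanded pose from where the row before left it, along the tool's axes as they then stand; what a row does not reach is not made up. A row lasts 1/8 s, in which the tool goes at most 62.5 mm and 10.7 degrees, less where a joint would pass 70% of its speed; a pose out of reach is approached as far as the arm can. A call is refused whole if a number of a shift passes 0.0625 or a number of a turn 10.7, either way. A call with a gripper value outside its range is refused whole. The fingers move at their own pace and stop on an object; "force" is the grip in N (left out, the last holds). Time passes only in rows, so rows that do not move let the fingers close. It gives the time, the measured TCP pose, the force and the opening at its end, in the units of the state.
- env.observe(): the state, without advancing time (a new reading comes with each control period).
- env.get_image(name): name is "scene" or "side" or "wrist"; returns a dict with "image" (400x640x3 uint8, red, green, blue), "vfov" (degrees; the focal length in pixels is half the picture's height over the tangent of half this angle, whatever the lens; pixels are square), "cx", "cy" (the principal point, pixels), "k1" (the pictures are not rectified: a ray, as slopes to the right and down, at radius r is drawn at 1 + k1 r^2 times it, then the intrinsics apply), "rvec" (rotation vector, rad) and "tvec" (3), from world to camera coordinates, as OpenCV has them; the wrist camera has in their place "tool_from_camera" (4x4, takes a point from camera to tool coordinates, whose origin is the TCP and whose axes are the tool frame's). Camera axes: x right, y down, z forward; pixel columns grow to the right and rows downward; lengths in m; the calibration is good to about 2 mm. A picture is of the moment at which its call begins: read the wrist's pose just before it. There is no depth.
- env.close_job(): hands the job in, once; it reports no verdict.
Trained networks look in a picture, given as the dict that the camera call returned (one of the last four; its "shot" number tells which), for a name from the list of things; names that differ only in an ending like _2 or _b are one class to them, and where a whole thing is asked for, a point or a joint stands for the part that bears it (a point fixed in the world has none). Each returns a list of dicts, best first, with "conf" (0 to 1); they miss things now and then, are a little off and sometimes report something else, mostly with a low value. They report only what shows in the picture. A call takes as long as a camera call.
- env.outline_of(target, picture): "mask" (400x640 bool, what is visible of it) and "pixel" ([row, column] in pixels, amid what is visible of it).
The state is a dict: "time_s": time; "q": joint angles; "qvel": joint speeds; "joint_efforts": joint torques, N m; "position": TCP position; "tool_rot": TCP orientation; "ft_force": force on the tool from outside, world axes, zero at the start; "wrist_torque": the same for the moment, N m; "grip_width": finger opening in m.
Only numpy, scipy, OpenCV 4.12 (cv2) and the standard library are available. Lean on these libraries where they do the work, as an engineer would, in place of code of your own. Each camera call takes 0.05 s, during which the arm holds its last target.

## Working session

There is one attempt and no reset: what is moved stays moved. The work goes in short steps, Python scripts to look and compute and a tool call to move; the robot and the scene stay as the last step left them, time stands still between calls to the robot, and variables do not carry over. Pictures are saved under pics/ and viewed, and the job is handed in when it is done.

Besides the shell and the picture viewer there is one more tool, called after "Emit:" as name([rows], argument=value, ...), one row to a line, values as JSON. carry_out: Moves the arm, as the interface text tells. Its arguments: {"type":"object","properties":{"plan":{"type":"array","items":{"type":"array"}},"force":{"type":"number"}},"required":["plan"]}

```bash
ls; mkdir -p pics
cat > h.py <<'E'
import numpy as np, cv2
from rig import env
def K(p):
    f=200/np.tan(np.radians(p['vfov'])/2); return f
def save(p,n): cv2.imwrite('pics/'+n,cv2.cvtColor(p['image'],cv2.COLOR_RGB2BGR))
def ext(p,st=None):
    if p.get('rvec') is not None:
        R,_=cv2.Rodrigues(np.array(p['rvec'],float)); return R,np.array(p['tvec'],float).ravel()
    T=np.eye(4);T[:3,:3]=st['tool_rot'];T[:3,3]=st['position']
    C=np.linalg.inv(T@np.array(p['tool_from_camera'])); return C[:3,:3],C[:3,3]
def proj(p,X,st=None):
    R,t=ext(p,st); X=np.atleast_2d(X)
    c=X@R.T+t; s=c[:,:2]/c[:,2:]; r2=(s**2).sum(1,keepdims=True)
    s=s*(1+p['k1']*r2)*K(p); return s+[p['cx'],p['cy']]   # col,row
def back(p,uv,z,st=None):
    R,t=ext(p,st); uv=np.atleast_2d(np.array(uv,float))
    d=(uv-[p['cx'],p['cy']])/K(p); s=d.copy()
    for _ in range(30): s=d/(1+p['k1']*(s**2).sum(1,keepdims=True))
    w=np.c_[s,np.ones(len(s))]@R; o=-R.T@t
    k=(np.asarray(z)-o[2])/w[:,2]; return o+w*k[:,None]
E
python3 - <<'E'
from h import *
s=env.observe()
for k,v in s.items(): print(k,np.round(v,4).tolist())
for n in ['scene','side','wrist']:
    p=env.get_image(n); save(p,n+'0.png'); print(n,{k:(np.round(v,4).tolist()) for k,v in p.items() if k!='image'})
    if n!='wrist':
        o=-ext(p)[0].T@ext(p)[1]; print(o)
        for t in ['fixture','block_centre','rack','chock_centre','can','socket','bearing_cap']:
            r=env.outline_of(t,p)
            print(t,[(round(q['conf'],2),q['pixel'],int(q['mask'].sum())) for q in r[:2]])
E
```

```text
pics
time_s 0.0
q [-82.2954, 21.8411, 74.3853, 0.0008, 83.8585, -12.3356]
qvel [0.0368, 0.0884, -0.0364, 0.0311, -0.012, -0.036]
joint_efforts [0.0001, -44.846, -23.128, -0.0001, 0.0047, -0.0]
position [0.1884, -0.5164, 0.2307]
tool_rot [[0.3427, -0.0002, 0.9395], [-0.9395, 0.0015, 0.3427], [-0.0014, -1.0, 0.0003]]
ft_force [-0.899, 0.2997, -0.2695]
wrist_torque [0.0528, 0.0801, -0.0235]
grip_width 0.0852
scene {'vfov': 48.3404, 'cx': 323.3596, 'cy': 198.2446, 'k1': -0.0078, 'rvec': [2.2245, 0.8557, -0.356], 'tvec': [-0.4881, -0.2176, 1.3888], 'shot': 1}
[ 1.12494484 -0.51635524  0.82598944]
fixture [(0.89, [223.6, 323.5], 3542)]
block_centre [(0.57, [204.6, 303.3], 1988)]
rack [(0.68, [284.4, 166.4], 531)]
chock_centre [(0.68, [270.5, 157.1], 527)]
can [(0.97, [134.5, 363.8], 796), (0.46, [205.7, 302.0], 1943)]
socket [(0.64, [224.4, 318.7], 3493), (0.61, [167.0, 349.1], 101)]
bearing_cap [(0.58, [263.1, 211.0], 542)]
side {'vfov': 55.0226, 'cx': 317.546, 'cy': 202.5016, 'k1': -0.032, 'rvec': [0.1058, -2.7032, 1.5397], 'tvec': [0.618, 0.0668, 1.1587], 'shot': 2}
[0.55124165 1.00547529 0.64343298]
fixture [(0.78, [220.4, 319.9], 2119)]
block_centre [(0.74, [208.8, 333.9], 1081), (0.48, [282.4, 362.6], 1318)]
rack [(0.6, [169.4, 362.0], 175)]
chock_centre [(0.63, [160.8, 365.2], 86)]
can [(0.58, [284.2, 362.6], 1395), (0.34, [222.1, 316.4], 2075)]
socket [(0.61, [260.7, 345.4], 155)]
bearing_cap [(0.49, [175.3, 342.9], 192)]
wrist {'vfov': 62.643, 'cx': 318.5718, 'cy': 198.4997, 'k1': -0.0271, 'tool_from_camera': [[1.0, -0.0006, -0.0006, 0.001], [0.0004, -0.3182, 0.948, -0.1423], [-0.0007, -0.948, -0.3182, 0.0824], [0.0, 0.0, 0.0, 1.0]], 'shot': 3}
```

View pics/scene0.png

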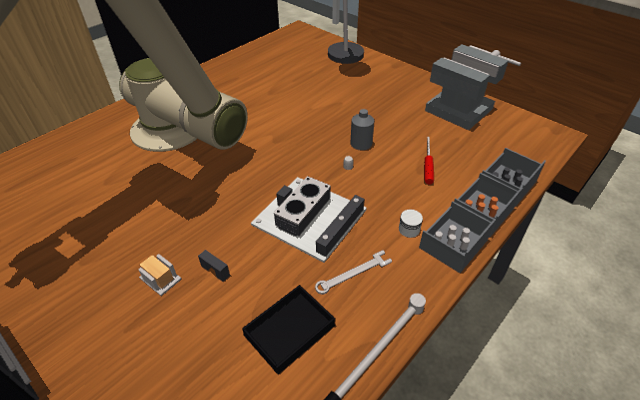

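View pics/side0.png

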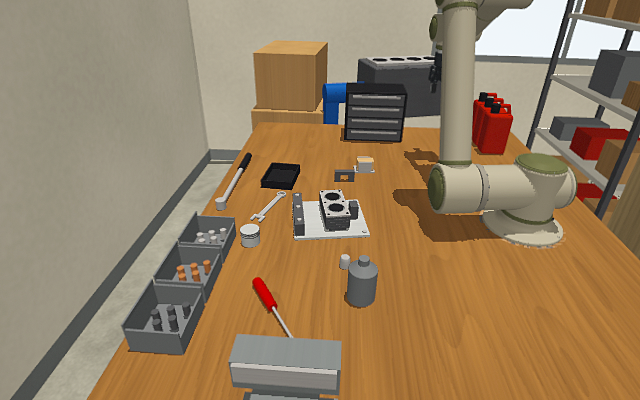

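View pics/wrist0.png

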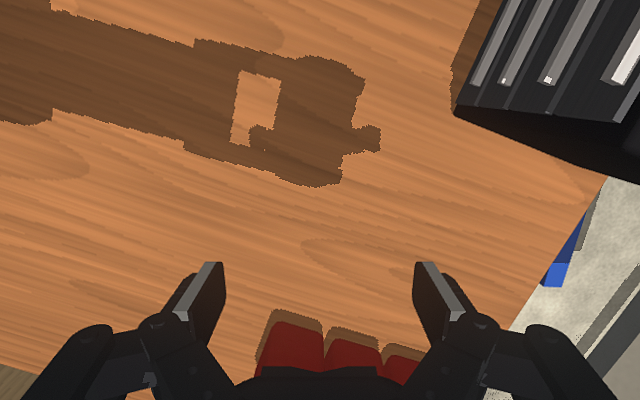

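Run:
```python
from h import *
p=env.get_image('scene')
for n,z in [('fixture',.008),('block_centre',.034),('rack',.02),('chock_centre',.03),('can',.05),('socket',.015),('bearing_cap',.02)]:
    r=env.outline_of(n,p)
    for q in r[:2]: print(n,round(q['conf'],2),np.round(back(p,[q['pixel'][::-1]],z),3), )
# corners plate as seen by eye
im=p['image'][150:310,120:400]; im=cv2.resize(im,None,fx=2.8,fy=2.8,interpolation=cv2.INTER_CUBIC)
cv2.imwrite('pics/sc1.png',im[:,:,::-1])
```

```text
fixture 0.71 [[0.633 0.03  0.008]]
fixture 0.37 [[0.796 0.158 0.008]]
block_centre 0.58 [[0.569 0.024 0.034]]
rack 0.59 [[ 0.483 -0.35   0.02 ]]
chock_centre 0.65 [[ 0.474 -0.328  0.03 ]]
can 0.7 [[0.51  0.334 0.05 ]]
can 0.25 [[0.812 0.125 0.05 ]]
socket 0.64 [[0.541 0.225 0.015]]
bearing_cap 0.74 [[ 0.534 -0.227  0.02 ]]
```

View pics/sc1.png

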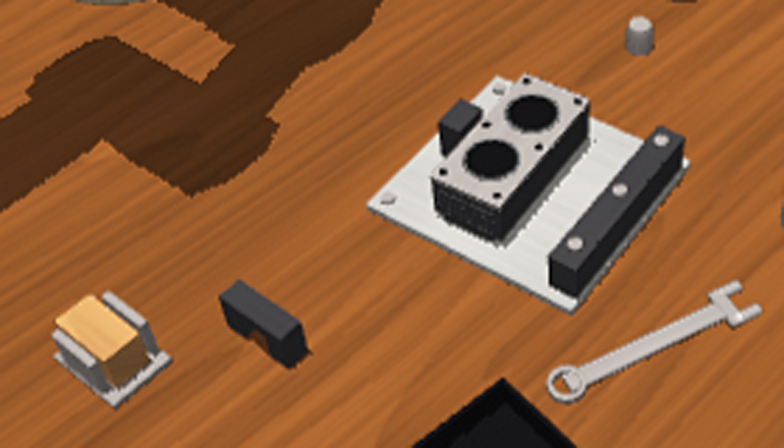

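```bash
cat >> h.py <<'E'
def rel(st,target,R=None):
    """tool-frame shift from current to world target, and rotvec deg to R"""
    T=np.array(st['tool_rot']); d=T.T@(np.array(target)-st['position'])
    rv=np.zeros(3)
    if R is not None: rv=np.degrees(cv2.Rodrigues(T.T@R)[0].ravel())
    return d,rv
def Rz(yaw): # tool down, tool z at yaw (rad)
    c,s=np.cos(yaw),np.sin(yaw); z=np.array([c,s,0]); y=np.array([0,0,-1.]); return np.c_[np.cross(y,z),y,z]
E
python3 - <<'E'
from h import *
p=env.get_image('scene')
c=np.array([[370,207],[572,310],[688,163],[497,78]])/2.8+[120,150]
w=back(p,c,.008); print(w)
for a,b in [(0,1),(3,2),(0,3),(1,2)]:
    d=w[b]-w[a]; print(np.linalg.norm(d),np.degrees(np.arctan2(d[1],d[0])))
s=env.observe()
print(rel(s,[.57,.03,.33],Rz(np.radians(0))))
E
```

```text
[[ 0.50440865 -0.09141153  0.008     ]
 [ 0.71125287 -0.05600833  0.008     ]
 [ 0.67848847  0.13778124  0.008     ]
 [ 0.46935919  0.10346487  0.008     ]]
0.20985212741653875 9.71255854982124
0.21192609107497273 9.318712227844001
0.1980032191093768 100.19591710627886
0.19653982694615954 99.59636278163669
(array([-0.38281645, -0.09868119,  0.54576651]), array([-1.99467234e-04,  2.00434085e+01,  4.62033452e-04]))
```

Emit:
carry_out([
  [[-0.032,-0.008,0.0455],[0,0,0],0],
  [[-0.032,-0.008,0.0455],[0,0,0],0],
  [[-0.032,-0.008,0.0455],[0,0,0],0],
  [[-0.032,-0.008,0.0455],[0,0,0],0],
  [[-0.032,-0.008,0.0455],[0,0,0],0],
  [[-0.032,-0.008,0.0455],[0,0,0],0],
  [[-0.032,-0.008,0.0455],[0,0,0],0],
  [[-0.032,-0.008,0.0455],[0,0,0],0],
])

```text
time_s: 2.3
position: [0.4435, -0.1498, 0.2958]
tool_rot: [[0.343, 0.0, 0.939], [-0.939, -0.0, 0.343], [0.0, -1.0, 0.0]]
ft_force: [-0.5, -0.8, 0.2]
grip_width: 0.0
```

Emit:
carry_out([
  [[-0.032,-0.008,0.0455],[0,0,0],0],
  [[-0.032,-0.008,0.0455],[0,0,0],0],
  [[-0.032,-0.008,0.0455],[0,0,0],0],
  [[-0.032,-0.008,0.0455],[0,0,0],0],
  [[0,0,0],[0,10.4,0],0],
  [[0,0,0],[0,0,0],0],
  [[0,0,0],[0,0,0],0],
])

```text
time_s: 3.18
position: [0.5696, 0.0307, 0.3274]
tool_rot: [[0.17, -0.0, 0.985], [-0.985, -0.0, 0.17], [0.0, -1.0, -0.0]]
ft_force: [-0.5, -0.1, 0.7]
grip_width: -0.0001
```

Run:
```python
from h import *
s=env.observe(); print(s['time_s'],s['position'],s['tool_rot'],s['grip_width'],np.round(s['q'],1))
p=env.get_image('wrist'); save(p,'w1.png'); np.savez('w1.npz',**{k:v for k,v in p.items()},**{'s_'+k:s[k] for k in('position','tool_rot')})
p=env.get_image('scene'); save(p,'s1.png')
```

```text
3.175 [0.56960612 0.03073137 0.32739105] [[ 1.70038537e-01 -2.55772268e-05  9.85437413e-01]
 [-9.85437413e-01 -1.04193725e-05  1.70038537e-01]
 [ 5.91852527e-06 -1.00000000e+00 -2.69764511e-05]] -0.00010401477798154058 [-8.8 21.3 59.4 -0.  99.2 71.4]
```

View pics/w1.png

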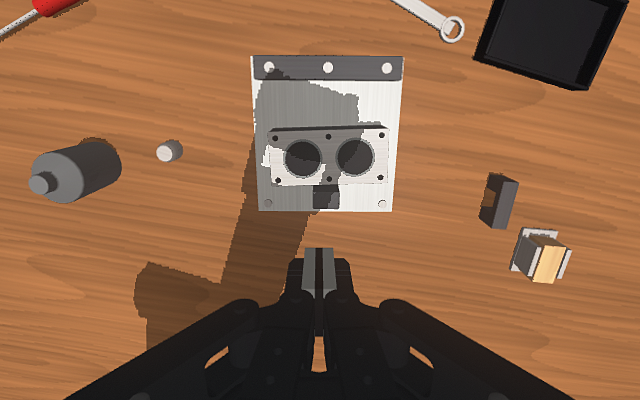

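Run:
```python
import cv2
im=cv2.imread('pics/w1.png')
cv2.imwrite('pics/w1c.png',cv2.resize(im[45:225,240:415],None,fx=3.3,fy=3.3,interpolation=cv2.INTER_CUBIC))
cv2.imwrite('pics/w1d.png',cv2.resize(im[150:300,460:600],None,fx=4,fy=4,interpolation=cv2.INTER_CUBIC))
```

```text
(no output)
```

View pics/w1c.png

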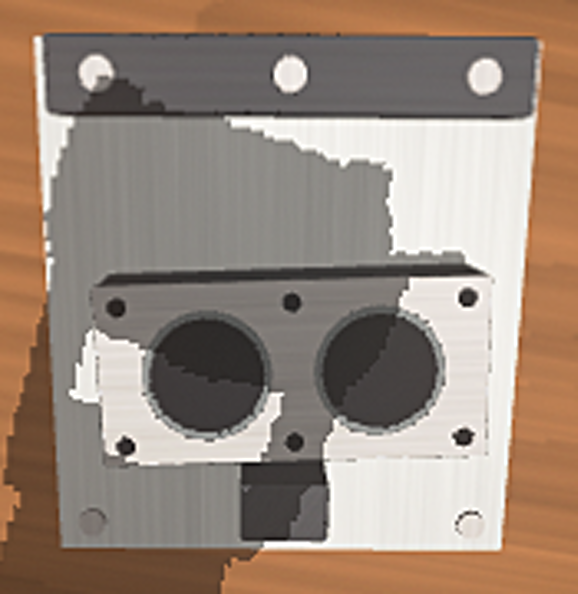

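View pics/w1d.png

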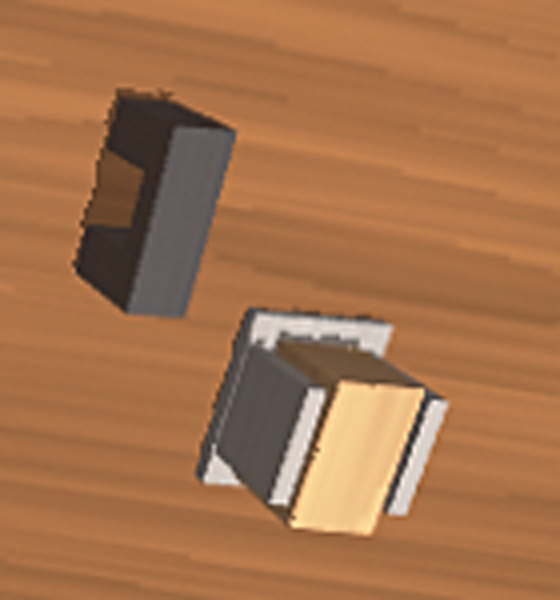

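```bash
cat >> h.py <<'E'
from scipy.optimize import least_squares
def fit(p,st,pts,uv,x0):
    """pts local (x,y,zworld); fit x,y,yaw"""
    pts=np.array(pts,float); uv=np.array(uv,float)
    def W(a):
        c,s=np.cos(a[2]),np.sin(a[2]); return np.c_[a[0]+c*pts[:,0]-s*pts[:,1],a[1]+s*pts[:,0]+c*pts[:,1],pts[:,2]]
    f=lambda a:(proj(p,W(a),st)-uv).ravel()
    r=least_squares(f,x0,x_scale=[.01,.01,.01]); return r.x,np.round(r.fun.reshape(-1,2),1)
def load(n):
    d=np.load(n); p={k:d[k] for k in d.files if not k.startswith('s_')}
    return p,{k:d['s_'+k] for k in('position','tool_rot')}
def loc(F,xy):
    c,s=np.cos(F[2]),np.sin(F[2]); d=np.atleast_2d(xy)-F[:2]; return np.c_[c*d[:,0]+s*d[:,1],-s*d[:,0]+c*d[:,1]]
def glob(F,xy):
    c,s=np.cos(F[2]),np.sin(F[2]); xy=np.atleast_2d(xy); return np.c_[F[0]+c*xy[:,0]-s*xy[:,1],F[1]+s*xy[:,0]+c*xy[:,1]]
E
python3 - <<'E'
from h import *
p,s=load('w1.npz')
C=lambda l:np.array(l)/3.3+[240,45]-[.35,.35]
D=lambda l:np.array(l)/4+[460,150]-[.35,.35]
F,r=fit(p,s,[[-.185,.1,.008],[-.185,-.1,.008],[0,.09,.048],[0,-.09,.048]],C([[61,548],[499,549],[50,113],[533,118]]),[.67,.04,.16]); print('F',F,np.degrees(F[2]),r.tolist())
B,r=fit(p,s,[[-.035,.075,.06],[-.035,-.075,.06],[.035,.075,.06],[.035,-.075,.06]],C([[106,465],[485,457],[92,286],[491,277]]),[.57,.03,.16]); print('B',B,np.degrees(B[2]),r.tolist())
print('block in fixture',loc(F,B[:2]),np.degrees(B[2]-F[2]))
H,r=fit(p,s,[[-.165,.018,.054],[-.165,-.018,.054]],C([[241,540],[325,541]]),[*F]);print('from post',H,r.tolist())
print('post pred',proj(p,np.c_[glob(F,[[-.165,.018],[-.165,-.018]]),[.054]*2],s), C([[241,540],[325,541]]))
# chock top z=.006+.038=.044
T,r=fit(p,s,[[.031,.017,.044],[.031,-.017,.044],[-.031,.017,.044],[-.031,-.017,.044]],D([[340,380],[425,385],[288,523],[374,535]]),[.48,-.33,.16]); print('chock',T,np.degrees(T[2]),r.tolist())
Rk,r=fit(p,s,[[.0375,.028,.006],[.0375,-.028,.006],[-.0375,.028,.006]],D([[252,308],[393,324],[203,482]]),[.48,-.33,.16]); print('rack',Rk,np.degrees(Rk[2]),r.tolist())
print(loc(F,[T[:2],Rk[:2]]))
np.save('F.npy',F)
E
```

```text
F [0.66323737 0.03464836 0.16014161] 9.175438345038422 [[0.1, -0.4], [0.5, 0.5], [-1.3, -0.0], [0.8, 0.1]]
B [0.57108194 0.01744131 0.19413889] 11.123338908247792 [[-0.6, 0.3], [0.2, 0.0], [-0.3, 0.0], [0.7, -0.2]]
block in fixture [[-0.09372008 -0.00229196]] 1.9479005632093698
from post [0.66418969 0.03466182 0.15700629] [[-0.6, -0.0], [0.6, 0.0]]
post pred [[312.33445854 208.98002855]
 [339.02036018 209.23038829]] [[312.68030303 208.28636364]
 [338.13484848 208.58939394]]
chock [ 0.4670259  -0.33509515  0.0780433 ] 4.471551870731283 [[-0.3, -0.3], [0.5, 0.2], [-0.0, 0.8], [-0.3, -0.7]]
rack [ 0.46979289 -0.33434207  0.0849028 ] 4.864572056371464 [[0.6, 0.8], [-0.4, -0.5], [-0.3, -0.4]]
[[-0.25265944 -0.33372505]
 [-0.24980777 -0.33342282]]
```

```bash
cat >> h.py <<'E'
import os
F=np.load('F.npy') if os.path.exists('F.npy') else None
def go(x,y,z,yaw=0):
    s=env.observe(); T=glob(F,[x,y])[0]; d,rv=rel(s,[*T,z],Rz(F[2]+yaw))
    f=loc(F,s['position'][:2])[0]
    print('t',round(s['time_s'],2),'now fx',np.round([*f,s['position'][2]],4),'shift',np.round(d,4),'rv',np.round(rv,2),'F',np.round(s['ft_force'],1),'n',np.ceil(np.linalg.norm(d)/.06))
E
python3 -c "
from h import *
go(-.17,.063,.1);go(-.17,.063,.025)"
```

```text
t 3.27 now fx [-0.0931  0.0109  0.3275] shift [-0.0528  0.2274 -0.0765] rv [-0.01  0.53  0.01] F [-0.8  0.3  0.4] n 5.0
t 3.27 now fx [-0.0931  0.0109  0.3275] shift [-0.0528  0.3024 -0.0765] rv [-0.01  0.53  0.01] F [-0.8  0.3  0.4] n 6.0
```

Emit:
carry_out([
  [[0,0,0],[0,0.5,0],0],
  [[-0.0135,0.057,-0.019],[0,0,0],0],
  [[-0.0135,0.057,-0.019],[0,0,0],0],
  [[-0.0135,0.057,-0.019],[0,0,0],0],
  [[-0.0135,0.057,-0.019],[0,0,0],0],
  [[0,0.038,0],[0,0,0],0],
  [[0,0.036,0],[0,0,0],0],
  [[0,0,0],[0,0,0],0],
])

```text
time_s: 4.28
position: [0.4851, 0.0723, 0.0239]
tool_rot: [[0.159, -0.004, 0.987], [-0.987, 0.0, 0.159], [-0.001, -1.0, -0.004]]
ft_force: [0.2, 0.5, -0.6]
grip_width: 0.0001
```

```bash
cat >> h.py <<'E'
def shots(tag):
    s=env.observe(); p=env.get_image('wrist'); save(p,tag+'w.png')
    np.savez(tag+'.npz',**{k:v for k,v in p.items()},**{'s_'+k:s[k] for k in('position','tool_rot')})
    q=env.get_image('scene')['image'][150:310,220:400]
    a=cv2.resize(q,None,fx=2.5,fy=2.5,interpolation=cv2.INTER_CUBIC)
    cv2.imwrite('pics/'+tag+'s.png',a[:,:,::-1])
E
python3 -c "
from h import *
go(-.17,.063,.025);shots('a')"
```

```text
t 4.28 now fx [-0.1698  0.0656  0.0239] shift [ 0.0026 -0.0011 -0.0002] rv [ 0.24 -0.04 -0.06] F [ 0.2  0.5 -0.6] n 1.0
```

View pics/aw.png

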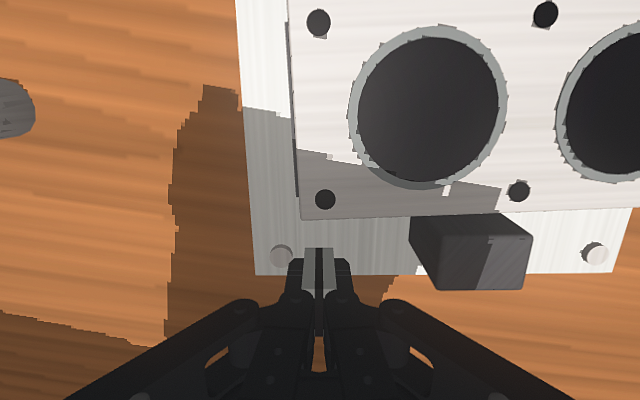

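View pics/as.png

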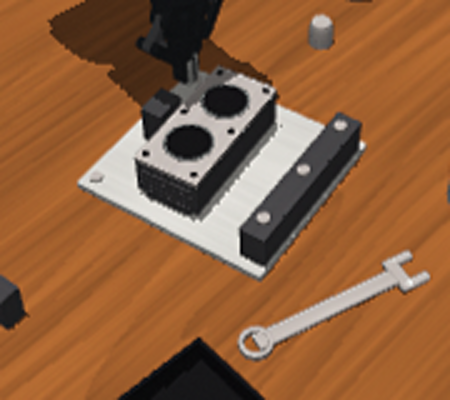

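Emit:
carry_out([
  [[0.005,0,0.012],[0,0,0],0],
  [[0,0,0.012],[0,0,0],0],
  [[0,0,0.005],[0,0,0],0],
  [[0,0,0.005],[0,0,0],0],
  [[0,0,0.005],[0,0,0],0],
  [[0,0,0.005],[0,0,0],0],
])

```text
time_s: 5.12
position: [0.5273, 0.0754, 0.0254]
tool_rot: [[0.159, -0.008, 0.987], [-0.987, 0.001, 0.159], [-0.002, -1.0, -0.008]]
ft_force: [-16.5, 3.5, 9.9]
grip_width: 0.0002
```

```bash
python3 -c "
from h import *
go(-.12,.061,.025);shots('b')"
```

```text
t 5.12 now fx [-0.1277  0.0619  0.0254] shift [0.0009 0.0003 0.0077] rv [ 0.46  0.   -0.13] F [-16.5   3.5   9.9] n 1.0
```

View pics/bw.png

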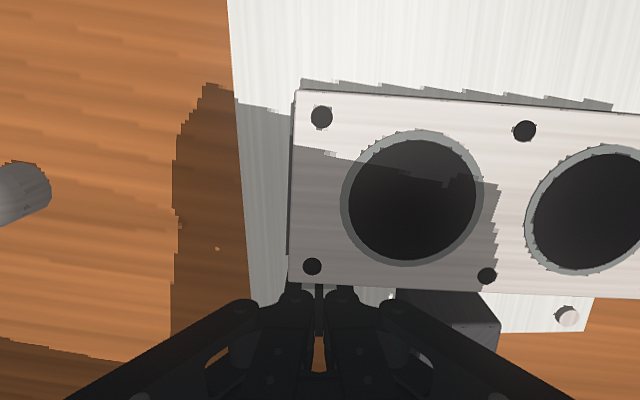

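Run:
```python
from h import *
p,s=load('w1.npz')
C=lambda l:np.array(l)/3.3+[240,45]-[.35,.35]
B=[0.57108194,0.01744131,0.19413889]
w=back(p,C([[116,308],[291,302],[468,298],[126,447],[295,443],[463,437],[208,375],[379,370]]),.06,s)
print(np.round(loc(B,w[:,:2]),4))
p,s=load('b.npz')
b,r=fit(p,s,[[.035,.075,.06],[-.035,.075,.06],[.027,.066,.06],[.027,0,.06],[-.026,.066,.06],[-.026,0,.06]],[[298,92],[288,283],[322,117],[525,131],[312,267],[487,276]],B)
print(loc(F,b[:2]),np.degrees(b[2]-F[2]),r.tolist())
```

```text
[[ 0.0266  0.0662]
 [ 0.0272  0.0005]
 [ 0.0272 -0.0659]
 [-0.0275  0.0659]
 [-0.0275 -0.0002]
 [-0.0266 -0.0658]
 [ 0.0002  0.0327]
 [ 0.0006 -0.0328]]
[[-0.08527003 -0.00447196]] -3.8122645146109932 [[-2.2, -1.6], [-0.2, 1.1], [1.0, 1.6], [0.2, 2.2], [0.9, -2.2], [0.5, -1.4]]
```

Emit:
carry_out([
  [[0.001,0,0.004],[0,0,0],0],
  [[0,0,0.004],[0,0,0],0],
  [[0,0,0.002],[0,0,0],0],
  [[0,0,0],[0,0,0],0],
  [[0,0,0],[0,0,0],0],
])

```text
time_s: 5.85
position: [0.5378, 0.0761, 0.0252]
tool_rot: [[0.159, -0.007, 0.987], [-0.987, 0.001, 0.159], [-0.002, -1.0, -0.007]]
ft_force: [-11.9, 3.7, 6.5]
grip_width: -0.0003
```

```bash
python3 -c "
from h import *
go(-.16,.061,.025);shots('c')"
```

```text
t 5.85 now fx [-0.1172  0.061   0.0252] shift [-0.      0.0005 -0.0428] rv [ 0.39  0.   -0.13] F [-11.9   3.7   6.5] n 1.0
```

View pics/cw.png

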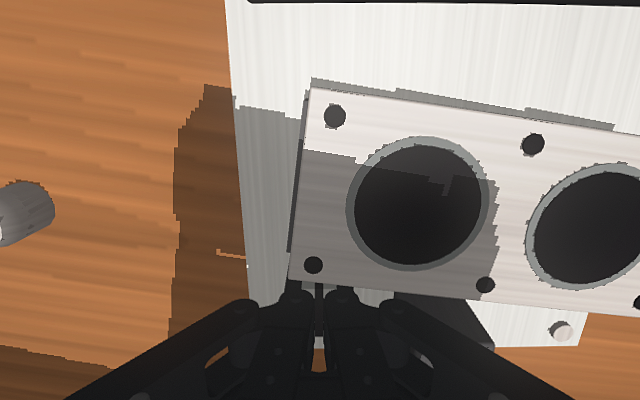

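View pics/cs.png

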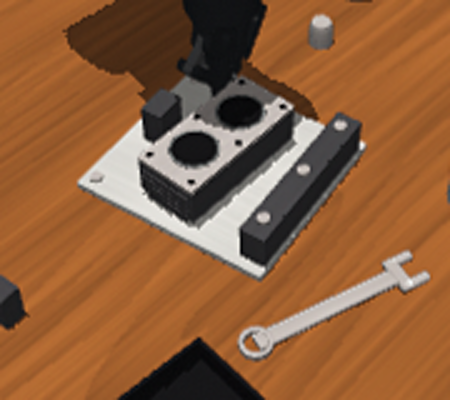

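```bash
cat >> h.py <<'E'
def blk(tag,names,uv,x0=None):
    L=dict(FL=[.027,.066],FM=[.027,0],FR=[.027,-.066],BL=[-.027,.066],BM=[-.027,0],BR=[-.027,-.066],CFL=[.035,.075],CBL=[-.035,.075],CFR=[.035,-.075],CBR=[-.035,-.075])
    p,s=load(tag+'.npz'); b,r=fit(p,s,[L[n]+[.06] for n in names.split()],uv,[.57,.02,.16])
    print('block',np.round(loc(F,b[:2]),4),'yaw',np.degrees(b[2]-F[2]),'front L,R',np.round(loc(F,glob(b,[[.035,.075],[.035,-.075]])),4).tolist(),'back push pts L,R',np.round(loc(F,glob(b,[[-.035,.063],[-.035,-.063]])),4).tolist(),r.tolist()); return b
E
python3 -c "
from h import *
blk('c','FL FM BL BM CFL CBL',[[335,116],[533,145],[313,265],[485,285],[309,88],[290,280]])
p,s=load('c.npz')
print(proj(p,np.c_[glob(F,[[0,.09],[-.185,.1],[-.185,-.1],[-.165,-.018]]),[.048,.008,.008,.054]],s))"
```

```text
block [[-0.0783 -0.0071]] yaw -7.430059761868054 front L,R [[-0.0339, 0.0627], [-0.0533, -0.086]] back push pts L,R [[-0.1049, 0.0599], [-0.1212, -0.065]] [[-0.1, 1.0], [0.2, -0.6], [0.8, 0.4], [0.6, -0.4], [0.8, -1.0], [-2.5, 1.1]]
[[223.21751122 -25.69415117]
 [253.59467202 348.21273009]
 [576.98001264 346.13833315]
 [487.70415188 388.05092684]]
```

Emit:
carry_out([
  [[0,0,-0.038],[0,0,0],0],
  [[0,-0.05,0],[0,0,0],0],
  [[0.02,-0.015,0],[0,0,0],0],
  [[0.055,0,0],[0,0,0],0],
  [[0.05,0.01,0],[0,0,0],0],
  [[0,0.056,0],[0,0,0],0],
  [[0,0,0.018],[0,0,0],0],
  [[0,0,0.006],[0,0,0],0],
])

```text
time_s: 6.95
position: [0.546, -0.0507, 0.0236]
tool_rot: [[0.159, -0.004, 0.987], [-0.987, 0.0, 0.159], [-0.001, -1.0, -0.004]]
ft_force: [-8.3, -5.1, -3.0]
grip_width: -0.0
```

Emit:
carry_out([
  [[0,0,0.005],[0,0,0],0],
  [[0,0,0.005],[0,0,0],0],
  [[0,0,0.005],[0,0,0],0],
  [[0,0,0.003],[0,0,0],0],
  [[0,0,0],[0,0,0],0],
])

```text
time_s: 7.58
position: [0.5634, -0.048, 0.0244]
tool_rot: [[0.16, -0.003, 0.987], [-0.987, -0.001, 0.16], [0.0, -1.0, -0.003]]
ft_force: [-5.1, -4.4, -2.7]
grip_width: -0.0001
```

```bash
python3 -c "
from h import *
go(-.1,-.064,.025);shots('d')"
```

```text
t 7.58 now fx [-0.1117 -0.0657  0.0244] shift [-0.0017 -0.0006  0.0117] rv [0.15 0.   0.02] F [-5.1 -4.4 -2.7] n 1.0
```

View pics/dw.png

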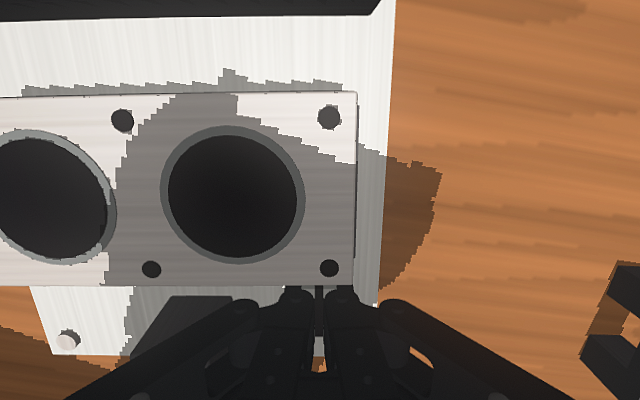

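```bash
python3 -c "
from h import *
blk('d','FR FM BR BM CFR CBR',[[329,117],[122,120],[329,268],[152,269],[357,91],[354,285]])"
```

```text
block [[-0.0655 -0.004 ]] yaw 0.7289758930575166 front L,R [[-0.0315, 0.0714], [-0.0295, -0.0786]] back push pts L,R [[-0.1013, 0.0585], [-0.0997, -0.0675]] [[-0.3, 0.1], [0.3, 0.7], [0.2, -0.6], [-0.2, 0.0], [0.7, -0.8], [-0.9, 0.7]]
```

Emit:
carry_out([
  [[-0.0015,0,0.005],[0,0,0],0],
  [[-0.001,0,0.005],[0,0,0],0],
  [[0,0,0.005],[0,0,0],0],
  [[0,0,0],[0,0,0],0],
  [[0,0,0],[0,0,0],0],
])

```text
time_s: 8.3
position: [0.578, -0.0432, 0.0245]
tool_rot: [[0.159, -0.002, 0.987], [-0.987, -0.001, 0.159], [0.001, -1.0, -0.002]]
ft_force: [-4.7, -3.8, -3.6]
grip_width: -0.0001
```

```bash
python3 -c "
from h import *
go(-.14,-.064,.025);shots('e')"
```

```text
t 8.3 now fx [-0.0965 -0.0633  0.0245] shift [ 0.0007 -0.0004 -0.0435] rv [0.11 0.   0.03] F [-4.7 -3.8 -3.6] n 1.0
```

View pics/ew.png

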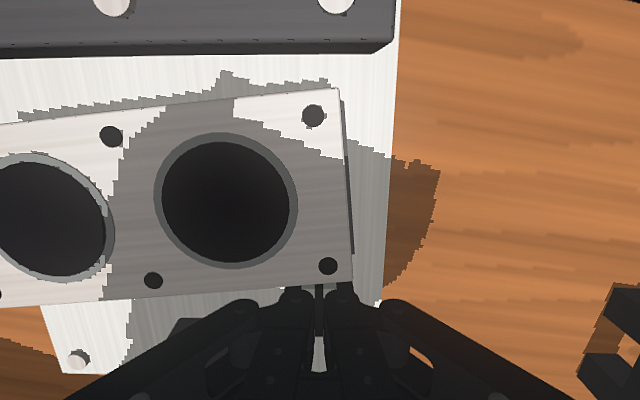

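```bash
python3 -c "
from h import *
blk('e','FR FM BR BM CFR CBR',[[313,116],[110,136],[328,266],[153,281],[340,88],[352,283]])"
```

```text
block [[-0.0552  0.001 ]] yaw 5.223535575464792 front L,R [[-0.0272, 0.0788], [-0.0135, -0.0705]] back push pts L,R [[-0.0958, 0.0605], [-0.0843, -0.065]] [[-0.1, 0.5], [1.2, 0.5], [-0.9, 0.3], [-0.3, -1.0], [-0.6, -0.7], [0.7, -0.0]]
```

Emit:
carry_out([
  [[0,0,0.003],[0,0,0],0],
  [[0,0,0.002],[0,0,0],0],
  [[0,0,0],[0,0,0],0],
  [[0,0,0],[0,0,0],0],
])

```text
time_s: 8.9
position: [0.5825, -0.0426, 0.0245]
tool_rot: [[0.16, -0.003, 0.987], [-0.987, -0.001, 0.16], [0.001, -1.0, -0.003]]
ft_force: [-6.5, -5.3, -2.5]
grip_width: -0.0
```

```bash
python3 -c "
from h import *
go(-.13,-.064,.025);shots('f')"
```

```text
t 8.9 now fx [-0.092  -0.0633  0.0245] shift [ 0.0007 -0.0003 -0.038 ] rv [0.18 0.   0.03] F [-6.5 -5.3 -2.5] n 1.0
```

View pics/fw.png

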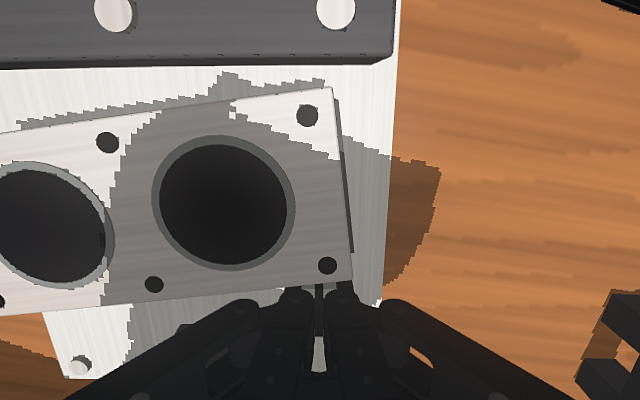

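Emit:
carry_out([
  [[0,0,-0.043],[0,0,0],0],
  [[0,-0.05,0],[0,0,0],0],
  [[-0.02,-0.015,0],[0,0,0],0],
  [[-0.055,0,0],[0,0,0],0],
  [[-0.05,0.01,0],[0,0,0],0],
  [[0,0.056,0],[0,0,0],0],
  [[0,0,0.018],[0,0,0],0],
  [[0,0,0.007],[0,0,0],0],
])

```text
time_s: 10.0
position: [0.5468, 0.0794, 0.0234]
tool_rot: [[0.16, 0.001, 0.987], [-0.987, 0.0, 0.16], [0.0, -1.0, 0.001]]
ft_force: [-10.3, 0.5, -0.3]
grip_width: -0.0
```

Emit:
carry_out([
  [[0,0,0.005],[0,0,0],0],
  [[0,0,0.005],[0,0,0],0],
  [[0,0,0.005],[0,0,0],0],
  [[0,0,0.003],[0,0,0],0],
  [[0,0,0],[0,0,0],0],
])

```text
time_s: 10.62
position: [0.5612, 0.0826, 0.0234]
tool_rot: [[0.16, -0.005, 0.987], [-0.987, 0.001, 0.16], [-0.002, -1.0, -0.005]]
ft_force: [-9.3, 4.0, 1.3]
grip_width: -0.0003
```

```bash
python3 -c "
from h import *
go(-.08,.062,.025);shots('g')"
```

```text
t 10.62 now fx [-0.0931  0.0636  0.0234] shift [ 0.0016 -0.0017  0.013 ] rv [ 0.29  0.01 -0.12] F [-9.3  4.   1.3] n 1.0
```

View pics/gw.png

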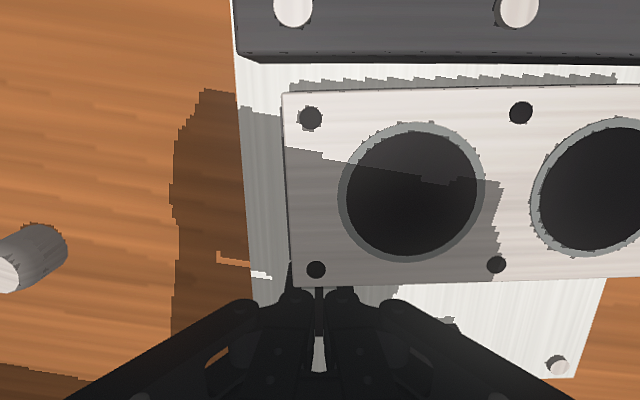

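```bash
python3 -c "
from h import *
blk('g','FL FM BL BM CFL CBL',[[311,118],[521,113],[316,270],[496,265],[282,92],[292,288]])"
```

```text
block [[-0.0444 -0.0017]] yaw 1.3745052963364517 front L,R [[-0.0112, 0.0741], [-0.0077, -0.0758]] back push pts L,R [[-0.0809, 0.0605], [-0.0779, -0.0655]] [[0.3, -0.1], [0.4, 0.5], [-0.0, -0.7], [-0.1, 0.0], [-1.0, -0.1], [0.5, 0.4]]
```

Emit:
carry_out([
  [[0.001,-0.001,0.005],[0,0,0],0],
  [[0.001,-0.001,0.004],[0,0,0],0],
  [[0,0,0.002],[0,0,0],0],
  [[0,0,0],[0,0,0],0],
])

```text
time_s: 11.22
position: [0.5722, 0.082, 0.0249]
tool_rot: [[0.159, -0.006, 0.987], [-0.987, 0.001, 0.159], [-0.002, -1.0, -0.006]]
ft_force: [-9.2, 1.7, -3.1]
grip_width: -0.0002
```

```bash
python3 -c "
from h import *
go(-.08,.062,.025);shots('i')"
```

```text
t 11.22 now fx [-0.0823  0.0612  0.0249] shift [-0.0008 -0.0001  0.0023] rv [ 0.35 -0.01 -0.11] F [-9.2  1.7 -3.1] n 1.0
```

View pics/iw.png

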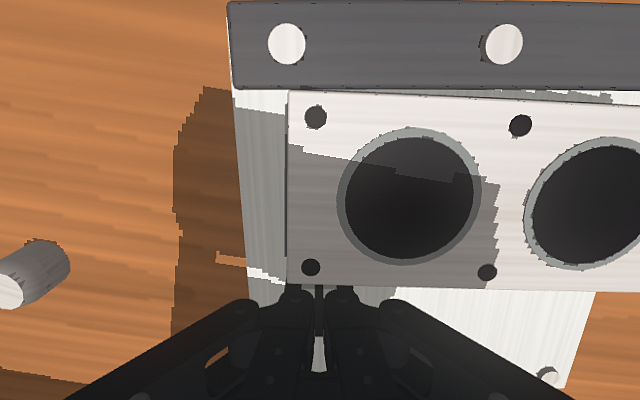

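Emit:
carry_out([
  [[0,0,-0.04],[0,0,0],0],
  [[0,-0.05,0],[0,0,0],0],
  [[0.02,-0.015,0],[0,0,0],0],
  [[0.055,0,0],[0,0,0],0],
  [[0.05,0.01,0],[0,0,0],0],
  [[0,0.055,0],[0,0,0],0],
  [[0,0,0.025],[0,0,0],0],
  [[0,0,0.006],[0,0,0],0],
])

```text
time_s: 12.32
position: [0.5871, -0.0437, 0.0259]
tool_rot: [[0.159, 0.002, 0.987], [-0.987, -0.001, 0.159], [0.001, -1.0, 0.002]]
ft_force: [-0.2, -0.9, 0.2]
grip_width: 0.0001
```

Emit:
carry_out([
  [[0,0,0.005],[0,0,0],0],
  [[0,0,0.004],[0,0,0],0],
  [[0,0,0.002],[0,0,0],0],
  [[0,0,0],[0,0,0],0],
])

```text
time_s: 12.82
position: [0.5933, -0.0429, 0.026]
tool_rot: [[0.159, -0.007, 0.987], [-0.987, -0.002, 0.159], [0.001, -1.0, -0.007]]
ft_force: [-15.6, -8.9, 6.3]
grip_width: -0.0
```

```bash
python3 -c "
from h import *
go(-.08,-.064,.025);shots('j')"
```

```text
t 12.82 now fx [-0.0814 -0.0654  0.026 ] shift [-0.0014  0.001   0.0014] rv [ 0.41 -0.    0.03] F [-15.6  -8.9   6.3] n 1.0
```

View pics/jw.png

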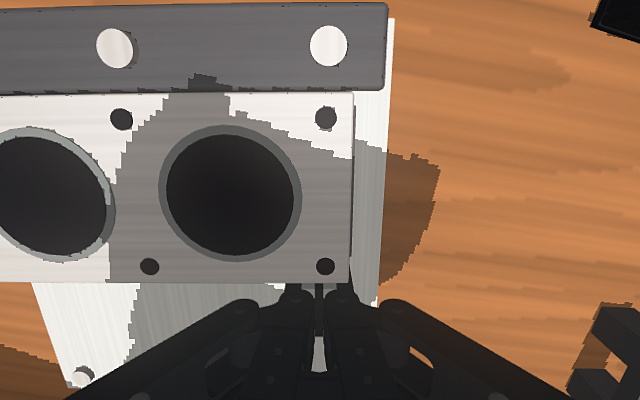

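Emit:
carry_out([
  [[-0.001,0.001,0.002],[0,0,0],0],
  [[0,0,0.001],[0,0,0],0],
  [[0,0,0],[0,0,0],0],
])

```text
time_s: 13.3
position: [0.5932, -0.0422, 0.0253]
tool_rot: [[0.159, -0.014, 0.987], [-0.987, -0.003, 0.159], [0.0, -1.0, -0.014]]
ft_force: [-31.4, -14.0, 16.9]
grip_width: 0.0001
```

```bash
python3 -c "
from h import *
go(-.08,-.064,.025);blk('j','FR FM BR BM CFR CBR',[[326,118],[121,119],[325,266],[150,267],[353,92],[350,283]])"
```

```text
t 13.3 now fx [-0.0814 -0.0647  0.0253] shift [-0.0007  0.0003  0.0014] rv [0.81 0.   0.03] F [-31.4 -14.   16.9] n 1.0
block [[-0.0348 -0.0025]] yaw 0.38467390457840167 front L,R [[-0.0003, 0.0727], [0.0007, -0.0773]] back push pts L,R [[-0.0702, 0.0602], [-0.0694, -0.0658]] [[-0.7, -0.5], [0.2, 0.9], [0.4, -0.1], [-0.0, -0.4], [1.0, -0.8], [-1.0, 1.1]]
```

Emit:
carry_out([
  [[0,0,-0.04],[0,0,0],0],
  [[0,-0.05,0],[0,0,0],0],
  [[-0.02,-0.015,0],[0,0,0],0],
  [[-0.055,0,0],[0,0,0],0],
  [[-0.05,0.01,0],[0,0,0],0],
  [[0,0.055,0],[0,0,0],0],
  [[0,0,0.025],[0,0,0],0],
  [[0,0,0.008],[0,0,0],0],
])

```text
time_s: 14.3
position: [0.5728, 0.0827, 0.0243]
tool_rot: [[0.16, -0.001, 0.987], [-0.987, -0.0, 0.16], [-0.0, -1.0, -0.001]]
ft_force: [-25.5, -4.7, 9.8]
grip_width: -0.0001
```

Emit:
carry_out([
  [[0,0,0.004],[0,0,0],0],
  [[0,0,0.003],[0,0,0],0],
  [[0,0,0],[0,0,0],0],
])

```text
time_s: 14.68
position: [0.5724, 0.0827, 0.0244]
tool_rot: [[0.16, -0.016, 0.987], [-0.987, -0.002, 0.16], [-0.001, -1.0, -0.016]]
ft_force: [-30.6, -6.4, 15.1]
grip_width: -0.0
```

```bash
python3 -c "
from h import *
go(-.08,.062,.025);shots('k')"
```

```text
t 14.68 now fx [-0.082   0.0619  0.0244] shift [-0.0001 -0.0006  0.002 ] rv [ 0.93  0.04 -0.06] F [-30.6  -6.4  15.1] n 1.0
```

View pics/kw.png

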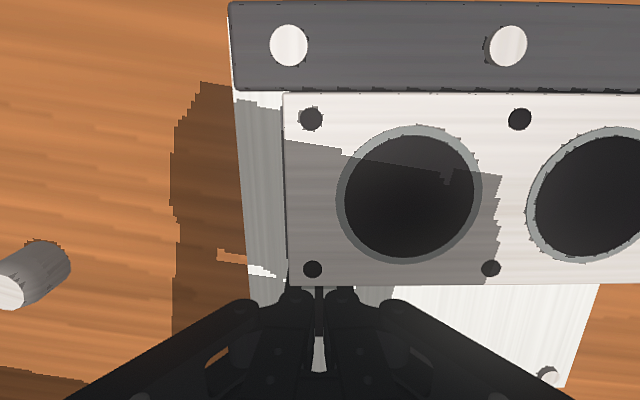

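Emit:
carry_out([
  [[0,0,-0.045],[0,0,0],0],
  [[0,-0.06,0],[0,0,0],0.085],
  [[0,-0.06,0],[0,0,0],0.085],
  [[0,-0.02,0],[0,0,0],0.085],
])

```text
time_s: 15.28
position: [0.536, 0.076, 0.169]
tool_rot: [[0.159, 0.008, 0.987], [-0.987, -0.001, 0.159], [0.002, -1.0, 0.008]]
ft_force: [-0.1, -0.1, 0.1]
grip_width: 0.0547
```

```bash
python3 -c "
from h import *
s=env.observe();print(s['time_s'],s['position'],s['grip_width'])
print(rel(s,[.469,-.334,.17],Rz(np.radians(94.7))));shots('l')
"
```

```text
15.275 [0.53595461 0.07596348 0.16898359] 0.05468065829968453
(array([ 0.394091  , -0.00129636, -0.13131874]), array([ -0.2720656 , -85.54479923,   0.40681474]))
```

View pics/lw.png

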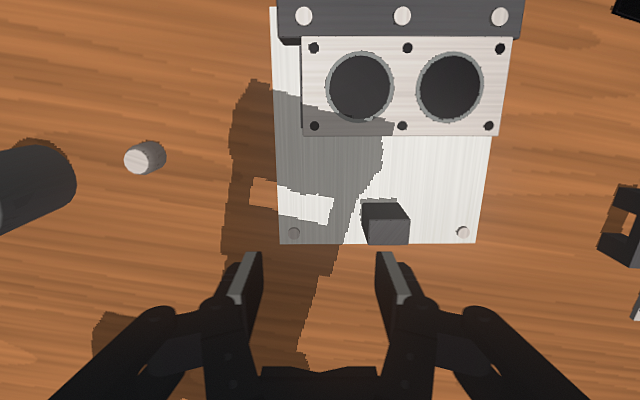

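```bash
python3 -c "
from h import *
b=blk('l','FL FM FR BL BM BR CFL CFR CBL CBR',[[314,48],[407,48],[500,48],[314,126],[402,126],[489,126],[302,39],[513,37],[302,135],[494,135]])
p,s=load('l.npz')
f,r=fit(p,s,[[-.185,.1,.008],[-.185,-.1,.008],[-.165,.018,.054],[-.165,-.018,.054],[-.14,.018,.008],[-.14,-.018,.008],[0,-.09,.048]],[[279,244],[477,242],[369,246],[409,245],[361,200],[400,200],[523,38]],F)
print(f,np.degrees(f[2]),r.tolist(),loc(f,b[:2]),np.degrees(b[2]-f[2]))
"
```

```text
block [[-0.0354 -0.0025]] yaw 0.1715118485769606 front L,R [[-0.0006, 0.0726], [-0.0002, -0.0774]] back push pts L,R [[-0.0706, 0.0604], [-0.0702, -0.0656]] [[-0.6, 0.3], [-0.1, 0.2], [-0.9, 0.8], [0.1, 0.0], [-0.4, -0.2], [-0.9, -0.2], [-1.5, -3.0], [0.3, -0.3], [0.3, 1.8], [4.1, 1.4]]
[0.66391825 0.03403483 0.16165876] 9.262364692191753 [[1.4, -1.1], [-1.3, 0.1], [-0.7, -1.0], [0.7, -0.2], [1.6, 0.8], [-0.6, 0.7], [-0.9, 0.2]] [[-0.03595219 -0.00169722]] 0.08458550142363071
```

Emit:
carry_out([
  [[0.048,0,-0.015],[0,0,0],0.085],
  [[0.048,0,-0.015],[0,0,0],0.085],
  [[0.048,0,-0.016],[0,0,0],0.085],
  [[0.048,0,-0.016],[0,0,0],0.085],
  [[0.05,0,-0.017],[0,0,0],0.085],
  [[0.05,0,-0.017],[0,0,0],0.085],
  [[0.05,0,-0.017],[0,0,0],0.085],
  [[0.05,0,-0.017],[0,0,0],0.085],
])

```text
time_s: 16.38
position: [0.4683, -0.333, 0.1631]
tool_rot: [[0.159, -0.001, 0.987], [-0.987, 0.001, 0.159], [-0.001, -1.0, -0.001]]
ft_force: [0.5, 0.6, -0.0]
grip_width: 0.085
```

Emit:
carry_out([
  [[0,0,0],[0,-10.7,0],0.085],
  [[0,0,0],[0,-10.7,0],0.085],
  [[0,0,0],[0,-10.7,0],0.085],
  [[0,0,0],[0,-10.7,0],0.085],
  [[0,0,0],[0,-10.7,0],0.085],
  [[0,0,0],[0,-10.7,0],0.085],
  [[0,0,0],[0,-10.7,0],0.085],
  [[0,0,0],[0,-10.6,0],0.085],
])

```text
time_s: 17.38
position: [0.4688, -0.3313, 0.163]
tool_rot: [[0.996, -0.001, -0.087], [0.087, 0.001, 0.996], [-0.001, -1.0, 0.001]]
ft_force: [-0.1, 0.6, 0.4]
grip_width: 0.0853
```

Emit:
carry_out([
  [[0,0,0],[0,0,0],0.085],
  [[0,0,0],[0,0,0],0.085],
])

```text
time_s: 17.62
position: [0.469, -0.3316, 0.1638]
tool_rot: [[0.997, -0.001, -0.077], [0.077, 0.001, 0.997], [-0.001, -1.0, 0.001]]
ft_force: [0.3, -1.1, -0.9]
grip_width: 0.0852
```

```bash
python3 -c "
from h import *
s=env.observe();print(s['time_s'],s['position'],s['grip_width'],s['q'])
print(rel(s,[.469,-.334,.17],Rz(np.radians(94.7))));shots('m')
"
```

```text
17.625 [ 0.46903991 -0.33163348  0.16375978] 0.08515013528173088 [-4.70654550e+01  2.74372354e+01  7.66933625e+01  6.93915393e-04
  7.59207837e+01 -5.15023748e+01]
(array([-0.00022628, -0.00624177, -0.00235192]), array([-0.04070404, -0.26324926, -0.03136407]))
```

View pics/mw.png

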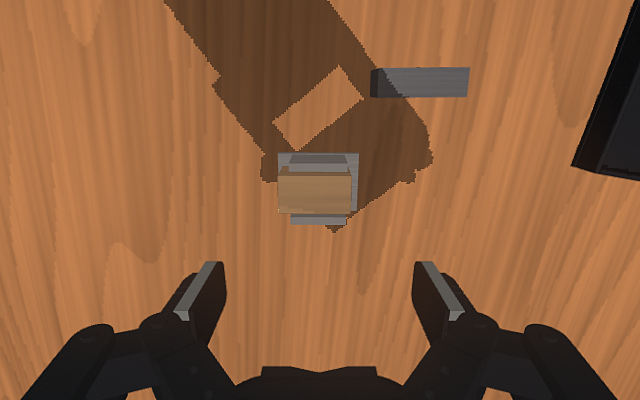

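```bash
python3 -c "
import cv2
im=cv2.imread('pics/mw.png');cv2.imwrite('pics/mz.png',cv2.resize(im[140:240,260:380],None,fx=6,fy=6,interpolation=cv2.INTER_CUBIC))"
```

```text
(no output)
```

View pics/mz.png

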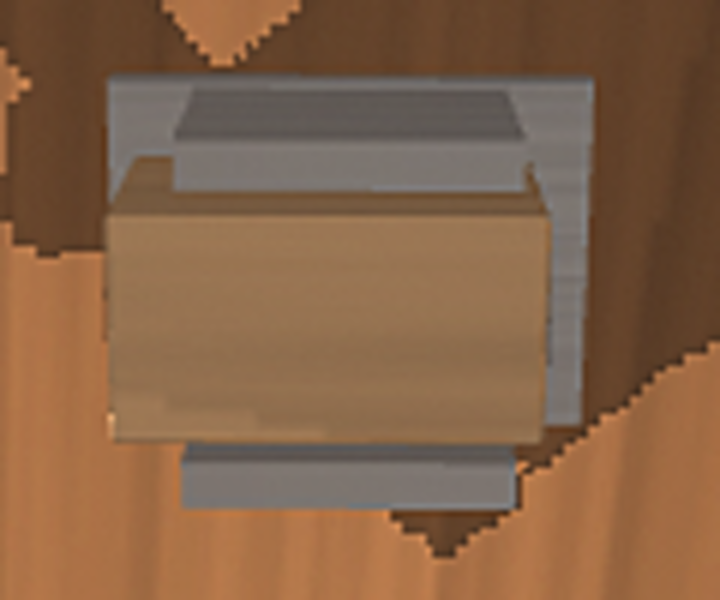

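```bash
python3 -c "
from h import *
p,s=load('m.npz')
D=lambda l:np.array(l)/6+[260,140]-[.4,.4]
T,r=fit(p,s,[[-.031,.017,.044],[.031,.017,.044],[-.031,-.017,.044],[.031,-.017,.044]],D([[108,214],[548,214],[113,440],[543,441]]),[.47,-.33,.08])
print(T,np.degrees(T[2]),r.tolist())
k,r=fit(p,s,[[-.0375,.028,.006],[.0375,.028,.006],[.0375,-.028,.006]],D([[107,76],[594,78],[583,426]]),[.47,-.33,.08])
print(k,np.degrees(k[2]),r.tolist())
s=env.observe();print(rel(s,[T[0],T[1],.006],Rz(T[2]+np.pi/2)))
"
```

```text
[ 0.46636099 -0.33511411  0.07533518] 4.316387722195832 [[-1.1, -0.5], [1.0, -0.3], [-0.4, 0.5], [0.5, 0.5]]
[ 0.46936966 -0.33459156  0.07197694] 4.1239749902835054 [[0.0, 0.2], [0.3, 0.3], [-0.3, -0.6]]
(array([-0.00298727,  0.15804457, -0.00319204]), array([-0.02103598,  0.1954328 , -0.01428231]))
```

Emit:
carry_out([
  [[-0.003,0.04,-0.003],[0,0,0],0.085],
  [[0,0.05,0],[0,0,0],0.085],
  [[0,0.025,0],[0,0,0],0.085],
  [[0,0.02,0],[0,0,0],0.085],
  [[0,0.015,0],[0,0,0],0.085],
  [[0,0.005,0],[0,0,0],0.085],
  [[0,0.002,0],[0,0,0],0.085],
  [[0,0,0],[0,0,0],0.085],
])

```text
time_s: 18.73
position: [0.4667, -0.3353, 0.0078]
tool_rot: [[0.997, 0.001, -0.081], [0.081, -0.001, 0.997], [0.001, -1.0, -0.001]]
ft_force: [0.0, -0.3, 0.0]
grip_width: 0.085
```

Emit:
carry_out([
  [[0,0,0],[0,0,0],0.05],
  [[0,0,0],[0,0,0],0.05],
  [[0,0,0],[0,0,0],0.05],
  [[0,0,0],[0,0,0],0.05],
], force=40)

```text
time_s: 19.23
position: [0.4667, -0.3353, 0.0079]
tool_rot: [[0.997, 0.001, -0.081], [0.081, -0.001, 0.997], [0.001, -1.0, -0.001]]
ft_force: [-0.2, 0.5, 5.7]
grip_width: 0.0613
```

```bash
python3 -c "
from h import *
shots('n')
"
```

```text
(no output)
```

View pics/nw.png

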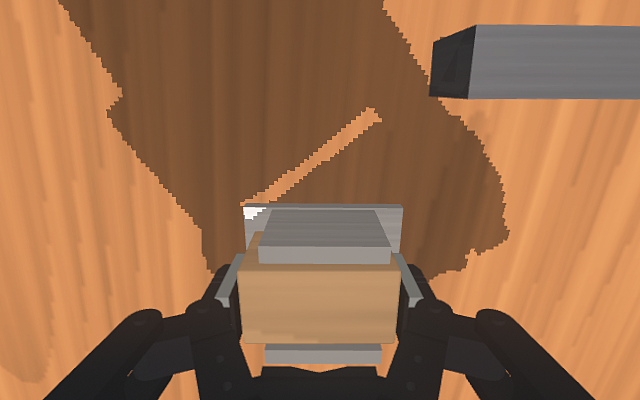

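Emit:
carry_out([
  [[0,-0.01,0],[0,0,0],0.05],
  [[0,-0.03,0],[0,0,0],0.05],
  [[0,-0.04,0],[0,0,0],0.05],
  [[0.03,-0.02,-0.004],[0,0,0],0.05],
  [[0.05,0,-0.008],[0,0,0],0.05],
  [[0.05,0,-0.008],[0,0,0],0.05],
  [[0.012,0.03,-0.002],[0,0,0],0.05],
  [[0,0.04,0],[0,0,0],0.05],
])

```text
time_s: 20.32
position: [0.6111, -0.3455, 0.0372]
tool_rot: [[0.997, 0.002, -0.082], [0.082, -0.001, 0.997], [0.002, -1.0, -0.001]]
ft_force: [0.5, -0.8, -1.3]
grip_width: 0.0611
```

```bash
python3 -c "
from h import *
s=env.observe();print(s['time_s'],s['position'],s['grip_width'])
shots('o')
"
```

```text
20.325 [ 0.61108312 -0.34549333  0.03717431] 0.061063702035420254
```

View pics/ow.png

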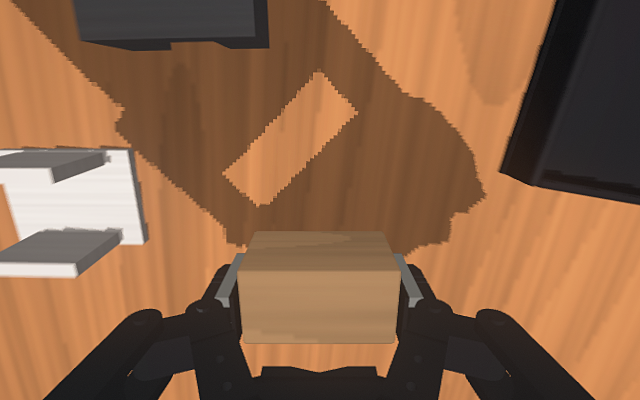

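Emit:
carry_out([
  [[0,0.022,0],[0,0,0],0.05],
  [[0,0.01,0],[0,0,0],0.05],
  [[0,0.002,0],[0,0,0],0.05],
  [[0,0,0],[0,0,0],0.05],
])

```text
time_s: 20.92
position: [0.6101, -0.3459, 0.0044]
tool_rot: [[0.997, 0.001, -0.081], [0.081, -0.001, 0.997], [0.001, -1.0, -0.001]]
ft_force: [0.2, 0.1, -1.7]
grip_width: 0.0618
```

Emit:
carry_out([
  [[0,0,0],[0,0,0],0.085],
  [[0,0,0],[0,0,0],0.085],
  [[0,0,0],[0,0,0],0.085],
  [[0,-0.03,0],[0,0,0],0.085],
  [[0,-0.05,0],[0,0,0],0.085],
  [[0,-0.05,0],[0,10.7,0],0.085],
  [[0,0,0],[0,10.7,0],0.085],
  [[0,0,0],[0,10.7,0],0.085],
])

```text
time_s: 21.92
position: [0.6099, -0.3456, 0.1342]
tool_rot: [[0.884, 0.001, 0.467], [-0.467, -0.001, 0.884], [0.001, -1.0, -0.0]]
ft_force: [-0.3, -0.2, -0.4]
grip_width: 0.0847
```

Emit:
carry_out([
  [[0,0,0],[0,10.7,0],0.085],
  [[0,0,0],[0,10.7,0],0.085],
  [[0,0,0],[0,10.7,0],0.085],
  [[0,0,0],[0,10.7,0],0.085],
  [[0,0,0],[0,10.7,0],0.085],
  [[0,0,0],[0,4.4,0],0.085],
  [[0,0,0],[0,0,0],0.085],
  [[0,0,0],[0,0,0],0.085],
])

```text
time_s: 22.92
position: [0.6098, -0.3456, 0.1333]
tool_rot: [[0.083, 0.0, 0.997], [-0.997, -0.0, 0.083], [0.0, -1.0, 0.0]]
ft_force: [-0.4, 0.0, 0.1]
grip_width: 0.085
```

```bash
python3 -c "
from h import *
s=env.observe();print(s['time_s'],s['position'],s['tool_rot'])
shots('p')
import cv2
im=cv2.imread('pics/pw.png');cv2.imwrite('pics/pz.png',cv2.resize(im[110:270,240:400],None,fx=3.7,fy=3.7,interpolation=cv2.INTER_CUBIC))
"
```

```text
22.925 [ 0.60979909 -0.34555577  0.13334793] [[ 8.25242754e-02  2.01741564e-05  9.96589055e-01]
 [-9.96589055e-01 -6.84001779e-06  8.25242755e-02]
 [ 8.48154451e-06 -1.00000000e+00  1.95408759e-05]]
```

View pics/pw.png

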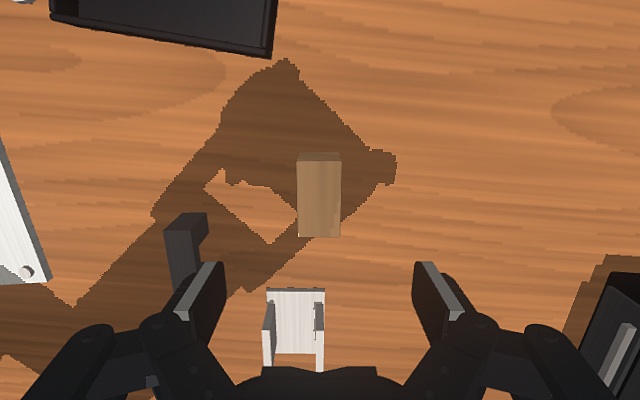

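View pics/pz.png

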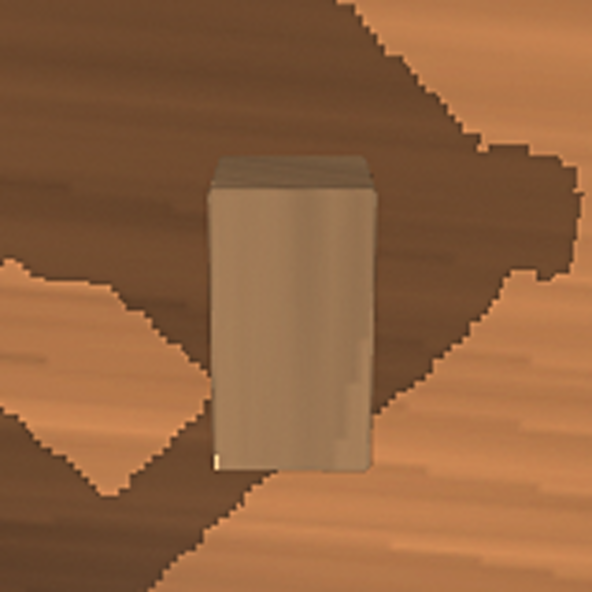

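```bash
python3 -c "
from h import *
p,s=load('p.npz')
D=lambda l:np.array(l)/3.7+[240,110]-[.35,.35]
T,r=fit(p,s,[[.031,.017,.038],[.031,-.017,.038],[-.031,.017,.038],[-.031,-.017,.038]],D([[209,188],[376,188],[213,470],[372,470]]),[.61,-.345,.08])
print(T,np.degrees(T[2]),r.tolist())
s=env.observe();print(rel(s,[T[0],T[1],.006],Rz(T[2])))
"
```

```text
[ 0.61144761 -0.34622944  0.08199468] 4.697949004167483 [[-0.6, -0.3], [0.6, -0.3], [0.1, 0.4], [-0.1, 0.4]]
(array([0.00080344, 0.12732751, 0.0016093 ]), array([ 0.00169997,  0.00190745, -0.00235078]))
```

Emit:
carry_out([
  [[0.001,0.05,0.0015],[0,0,0],0.085],
  [[0,0.045,0],[0,0,0],0.085],
  [[0,0.02,0],[0,0,0],0.085],
  [[0,0.01,0],[0,0,0],0.085],
  [[0,0,0],[0,0,0],0.03],
  [[0,0,0],[0,0,0],0.02],
  [[0,0,0],[0,0,0],0.02],
  [[0,0,0],[0,0,0],0.02],
], force=40)

```text
time_s: 24.02
position: [0.6118, -0.3468, 0.0096]
tool_rot: [[0.081, 0.002, 0.997], [-0.997, -0.001, 0.081], [0.001, -1.0, 0.002]]
ft_force: [-0.4, 1.0, 6.6]
grip_width: 0.0333
```

Emit:
carry_out([
  [[0,0,0],[0,0,0],0.02],
  [[0,0,0],[0,0,0],0.02],
  [[0,-0.02,0],[0,0,0],0.02],
  [[0,-0.04,0],[0,0,0],0.02],
  [[0,-0.05,0],[0,0,0],0.02],
  [[0,-0.03,0],[0,0,0],0.02],
])

```text
time_s: 24.78
position: [0.6117, -0.3466, 0.1511]
tool_rot: [[0.081, 0.002, 0.997], [-0.997, -0.002, 0.081], [0.002, -1.0, 0.002]]
ft_force: [-0.3, -0.4, 0.2]
grip_width: 0.0335
```

```bash
python3 -c "
from h import *
F[:]=[.6637,.0343,np.radians(9.22)]
go(-.105,0,.15)
shots('q')
"
```

```text
t 24.77 now fx [-0.1124 -0.3677  0.1511] shift [-3.671e-01  3.000e-04 -2.200e-02] rv [-0.11 -4.57  0.12] F [-0.3 -0.4  0.2] n 7.0
```

View pics/qw.png

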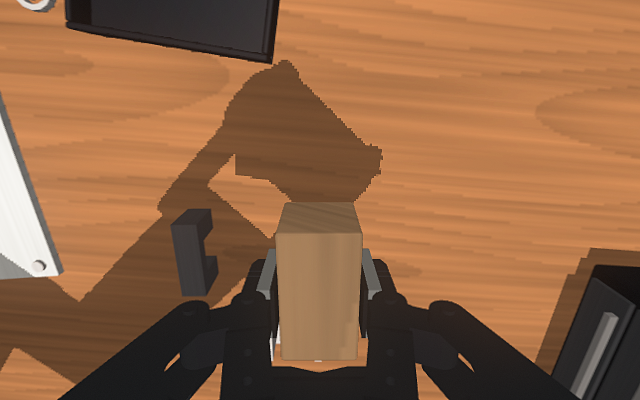

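Emit:
carry_out([
  [[-0.045,0,-0.003],[0,0,0],0.02],
  [[-0.053,0,-0.003],[0,0,0],0.02],
  [[-0.053,0,-0.003],[0,0,0],0.02],
  [[-0.053,0,-0.003],[0,0,0],0.02],
  [[-0.053,0,-0.003],[0,0,0],0.02],
  [[-0.053,0,-0.003],[0,0,0],0.02],
  [[-0.045,0,-0.003],[0,0,0],0.02],
  [[-0.012,0,-0.001],[0,-4.6,0],0.02],
])

```text
time_s: 25.88
position: [0.5584, 0.0202, 0.147]
tool_rot: [[0.165, -0.003, 0.986], [-0.986, 0.001, 0.165], [-0.001, -1.0, -0.003]]
ft_force: [-0.2, -0.2, -1.0]
grip_width: 0.0338
```

Emit:
carry_out([
  [[0,0,0],[0,0,0],0.02],
  [[0,0,0],[0,0,0],0.02],
  [[0,0,0],[0,0,0],0.02],
])

```text
time_s: 26.25
position: [0.5598, 0.0167, 0.148]
tool_rot: [[0.159, -0.0, 0.987], [-0.987, 0.0, 0.159], [-0.0, -1.0, -0.0]]
ft_force: [0.3, -0.6, 0.0]
grip_width: 0.0337
```

```bash
python3 -c "
from h import *
F[:]=[.6637,.0343,np.radians(9.22)]
go(-.105,0,.15)
shots('r')
"
```

```text
t 26.25 now fx [-0.1054 -0.0007  0.148 ] shift [-0.0007 -0.002   0.0004] rv [ 0.03 -0.09 -0.01] F [ 0.3 -0.6  0. ] n 1.0
```

View pics/rw.png

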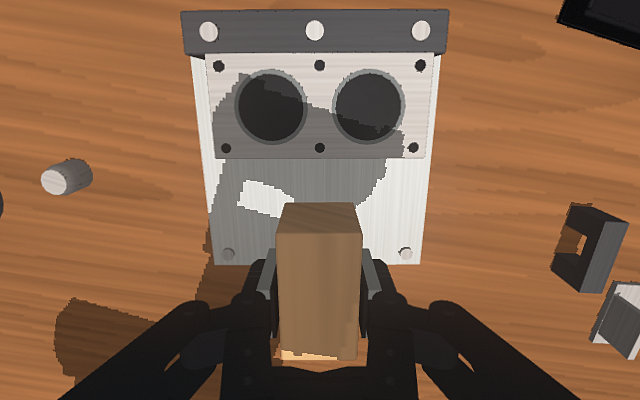

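```bash
python3 -c "
from h import *
F[:]=[.6637,.0343,np.radians(9.22)]
b=blk('r','FL FM FR BL BM BR CFL CFR CBL CBR',[[219,66],[319,65],[420,65],[226,148],[320,148],[414,148],[206,54],[434,54],[216,158],[425,157]])
p,s=load('r.npz')
f,r=fit(p,s,[[-.185,.1,.008],[-.185,-.1,.008],[0,-.09,.048],[0,.09,.048]],[[216,264],[420,264],[445,53],[185,53]],F)
print(f,np.degrees(f[2]),r.tolist())
# chock bottom front edge in hand
T,r=fit(p,s,[[.031,.017,s['position'][2]+.0295],[.031,-.017,s['position'][2]+.0295]],[[277,234],[362,234]],[.56,.017,.16]);print(loc(F,T[:2]),np.degrees(T[2]-F[2]),r.tolist())
"
```

```text
block [[-0.0355 -0.0025]] yaw 0.057745681041239054 front L,R [[-0.0005, 0.0725], [-0.0004, -0.0775]] back push pts L,R [[-0.0705, 0.0605], [-0.0704, -0.0655]] [[0.0, 0.1], [0.8, 0.4], [0.6, 0.4], [0.3, 0.1], [-0.0, -0.3], [-0.3, -0.5], [-1.9, -0.9], [1.5, -1.7], [-1.3, 1.4], [0.3, 1.7]]
[0.66399655 0.03482169 0.16317159] 9.349043249080006 [[-1.3, 0.1], [-0.1, -0.7], [2.3, -0.3], [-1.3, 1.1]]
[[-0.10575654 -0.00183189]] -0.13510482584363284 [[-2.7, 0.1], [2.7, 0.1]]
```

Emit:
carry_out([
  [[-0.0007,0.035,0.0003],[0,0,0],0.02],
  [[0,0.035,0],[0,0,0],0.02],
  [[0,0,0],[0,0,0],0.02],
  [[0,0,0],[0,0,0],0.02],
])

```text
time_s: 26.85
position: [0.5607, 0.018, 0.0796]
tool_rot: [[0.16, 0.002, 0.987], [-0.987, -0.0, 0.16], [0.001, -1.0, 0.002]]
ft_force: [0.6, 0.3, -0.7]
grip_width: 0.033
```

```bash
python3 -c "
from h import *
F[:]=[.6637,.0343,np.radians(9.22)]
go(-.105,0,.018)
shots('t')
p=env.get_image('side');cv2.imwrite('pics/tside.png',cv2.resize(p['image'][160:260,270:400],None,fx=5,fy=5,interpolation=cv2.INTER_CUBIC)[:,:,::-1])
"
```

```text
t 26.85 now fx [-0.1043  0.0004  0.0796] shift [ 0.0004  0.0616 -0.0008] rv [-0.1  -0.    0.04] F [ 0.6  0.3 -0.7] n 2.0
```

View pics/ts.png

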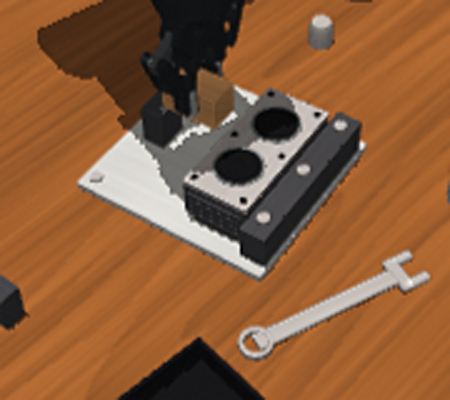

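View pics/tside.png

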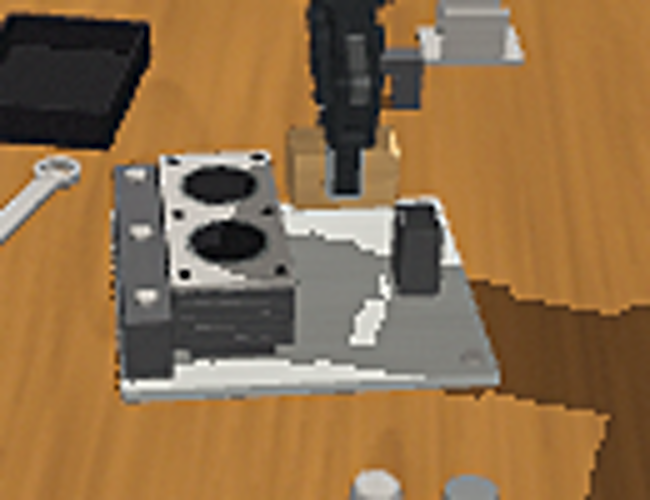

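Emit:
carry_out([
  [[0,0.015,-0.0007],[0,0,0],0.02],
  [[0,0.012,0],[0,0,0],0.02],
  [[0,0.008,0],[0,0,0],0.02],
  [[0,0,0],[0,0,0],0.02],
])

```text
time_s: 27.5
position: [0.5589, 0.0182, 0.0425]
tool_rot: [[0.161, -0.002, 0.987], [-0.987, 0.0, 0.161], [-0.001, -1.0, -0.002]]
ft_force: [0.1, -0.4, -0.8]
grip_width: 0.0334
```

```bash
python3 -c "
from h import *
F[:]=[.6637,.0343,np.radians(9.22)]
go(-.105,0,.018)
"
```

```text
t 27.5 now fx [-0.106   0.0009  0.0425] shift [0.001  0.0245 0.0011] rv [ 0.09  0.02 -0.03] F [ 0.1 -0.4 -0.8] n 1.0
```

No contact forces so far, so the chock is in the gap.

Emit:
carry_out([
  [[0,0.012,0.0005],[0,0,0],0.02],
  [[0,0.008,0],[0,0,0],0.02],
  [[0,0.003,0],[0,0,0],0.02],
  [[0,0.001,0],[0,0,0],0.02],
  [[0,0,0],[0,0,0],0.02],
])

```text
time_s: 28.12
position: [0.5598, 0.0183, 0.0195]
tool_rot: [[0.161, 0.0, 0.987], [-0.987, -0.0, 0.161], [0.0, -1.0, 0.0]]
ft_force: [0.4, 0.2, -1.3]
grip_width: 0.033
```

```bash
python3 -c "
from h import *
F[:]=[.6637,.0343,np.radians(9.22)]
go(-.105,0,.018)
shots('u')
p=env.get_image('side');cv2.imwrite('pics/uside.png',cv2.resize(p['image'][160:260,270:400],None,fx=5,fy=5,interpolation=cv2.INTER_CUBIC)[:,:,::-1])
"
```

```text
t 28.12 now fx [-0.1051  0.0008  0.0195] shift [0.0008 0.0015 0.0001] rv [-0.02  0.02  0.01] F [ 0.4  0.2 -1.3] n 1.0
```

View pics/uside.png

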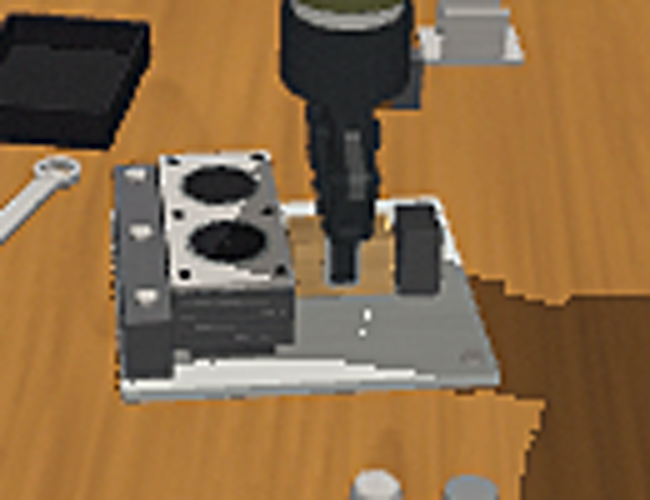

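View pics/uw.png

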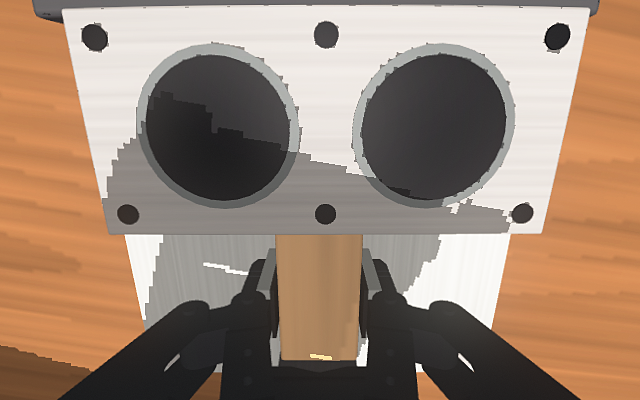

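Emit:
carry_out([
  [[0,0.0015,0],[0,0,0],0.02],
  [[0,0,0],[0,0,0],0.02],
])

```text
time_s: 28.52
position: [0.5597, 0.0183, 0.0178]
tool_rot: [[0.161, -0.0, 0.987], [-0.987, 0.0, 0.161], [-0.0, -1.0, -0.0]]
ft_force: [1.2, -0.4, -0.9]
grip_width: 0.0334
```

Emit:
carry_out([
  [[0,0,0],[0,0,0],0.06],
  [[0,0,0],[0,0,0],0.06],
  [[0,0,0],[0,0,0],0.06],
  [[0,-0.02,0],[0,0,0],0.06],
  [[0,-0.04,0],[0,0,0],0.06],
  [[0,-0.06,-0.02],[0,0,0],0.06],
  [[0,-0.04,-0.06],[0,0,0],0.06],
  [[0,0,0],[0,0,0],0.06],
])

```text
time_s: 29.52
position: [0.4875, 0.0066, 0.1746]
tool_rot: [[0.16, 0.004, 0.987], [-0.987, -0.001, 0.16], [0.002, -1.0, 0.004]]
ft_force: [0.0, -0.1, 0.9]
grip_width: 0.0598
```

```bash
python3 -c "
from h import *
F[:]=[.6637,.0343,np.radians(9.22)]
go(-.105,0,.018)
shots('v')
p=env.get_image('side');cv2.imwrite('pics/vside.png',cv2.resize(p['image'][160:260,270:400],None,fx=5,fy=5,interpolation=cv2.INTER_CUBIC)[:,:,::-1])
"
```

```text
t 29.52 now fx [-0.1783  0.0009  0.1746] shift [0.0006 0.1569 0.0727] rv [-0.24 -0.01  0.1 ] F [ 0.  -0.1  0.9] n 3.0
```

View pics/vside.png

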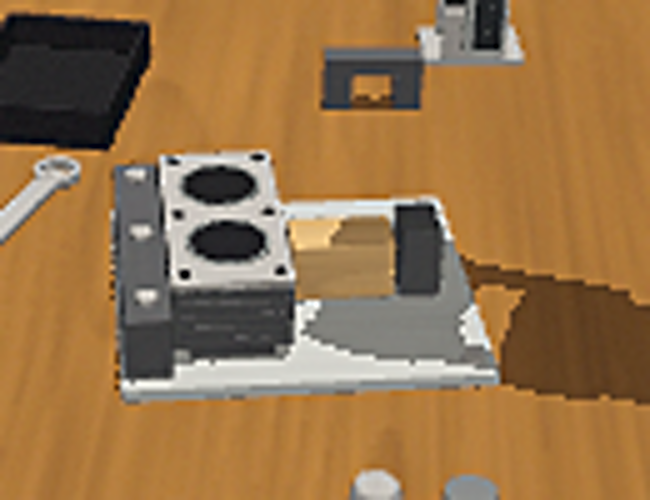

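View pics/vw.png

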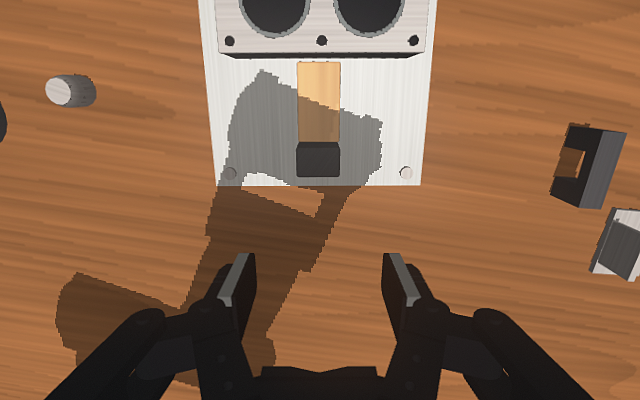

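View pics/vs.png

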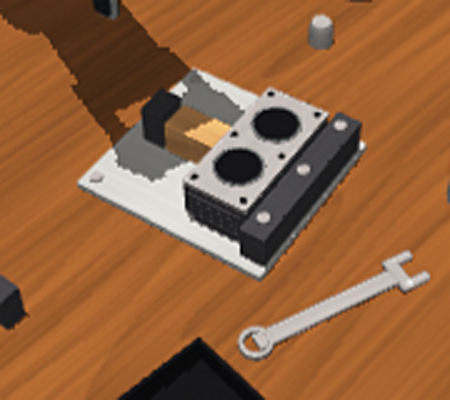

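```bash
python3 -c "
from h import *
F[:]=[.6637,.0343,np.radians(9.22)]
blk('v','BL BM BR',[[230,41],[321,41],[414,41]])
p,s=load('v.npz')
T,r=fit(p,s,[[.031,.017,.046],[.031,-.017,.046]],[[297,62],[340,62]],[.56,.017,.16]);print(loc(F,T[:2]),np.degrees(T[2]-F[2]),r.tolist())
env.close_job()
"
```

```text
block [[-0.0356 -0.0024]] yaw -0.012357613559055826 front L,R [[-0.0006, 0.0725], [-0.0007, -0.0775]] back push pts L,R [[-0.0706, 0.0606], [-0.0707, -0.0654]] [[-0.4, 0.1], [0.7, -0.2], [-0.3, 0.1]]
[[-0.10677831 -0.00013642]] -0.04571599664427861 [[-0.7, 0.0], [0.7, 0.0]]
the job is handed in; nothing more can be done
```

The block is home against the stop rail and the chock is seated in the gap. I handed the job in at about 29.6 s; no verdict is reported, so these results come from my own measurements.

**Walking the block:** I swung the left end ahead to about 7.4°. Then I swung the right end ahead, measured at 5.2° before a further 5 mm push, so I judge it ended near 7°. After that I pushed left and right in turn until each end stopped hard against the rail, with a force of about 30 N at each.

**Placing the chock:** I took it from the rack by its ends and set it down at (0.61, −0.345) m. I took it again by its long sides and lowered it into the gap, with no contact force on the way down.

**Last checks before hand-in:**

| Item | Measured | Required |
|---|---|---|
| Block front, both ends | about 0.6 mm short of the rail | within 4 mm |
| Block middle, off the centre line | 2.4 mm | within 35 mm |
| Chock centre, x | −106.8 mm from the rail | −112 to −98 mm |
| Chock, off the centre line | 0.1 mm | within 15 mm |
| Chock angle to the fixture | under 0.1° | within 0.15 rad (8.6°) |

- **Agreement:** no check failed. Gripper and camera put the chock's x position 1 to 2 mm apart, and repeated fits of the fixture pose differed by under 1 mm and 0.2°. That is within the calibration.
- **By eye only:** the pictures show the chock flat on the plate and the gripper well clear. I saw no bystander moved, but did not measure their positions.

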